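# Hang the slab mallet back on the crowded hook rack

### The job

Take the blue-banded wooden mallet out of its wooden stand and hang it on the one free hook of the rack: handle down between the two prongs, head pushed back gently against the hook's red sprung yoke and then let down behind the upturned prong tips, so that it sits fully down on the prongs, upright, and let go. Do not force the hook (30 N on it in all is too much; feel how hard the springs press), and leave the other mallets, the clay cups and the jars as they are.

Things in the scene. Friction and masses are not known exactly. Their poses are not given: they have to be found in the camera images.
- mallet: Pale wooden mallet, two blue bands: head 44 (x) x 70 (y) x 44 mm high, round handle 18 mm thick, 115 mm straight down (-z). Origin: centre of the head's underside, z up. 0.22 to 0.41 kg. Starts in the stand, head on its top; grasp the head's middle from above across x, fingertips 17 mm or more above the underside. On the hook its x lies along the hook's x, either way round.
- stand: Fixed wooden stand, 100 x 100 mm on top (foot 120 x 120), 120 mm high, with a 26 mm square hole through the top; open to the table below. Origin: under its centre.
- hook: Blue clamp of the rack's one free hook. Origin on the rail, level with the prongs' top faces, 160 mm above the table. x points away from the robot along the hook, y across, z up. The fork reaches out along -x: prongs 13 mm wide, gap 22 mm, flared mouth, tips turned up 7 mm (8 mm thick). Other hooks are 84 mm apart: 14 mm between heads, at most 204 mm above the table.
- seat_in (a point): Point 85 mm out (-x) from the clamp, on the prong tops: where the seated head's centre is if the fork is pushed fully in. The fork is set anywhere from here to seat_out, by an amount NOT reported: find it by feel (other hooks tell nothing). The inner faces of the tips are 22 mm further out than the seated head's centre.
- seat_out (a point): Point 109 mm out from the clamp: seated centre if the fork is fully out. Behind the seat a red sprung yoke, pushed in +x: first touches a head whose centre is 5 mm out from seated (1 N), at seated 6 N, +1 N per mm, solid 5 mm past seated (11 N). Lower the head only when past seated. Pads 20 to 32 mm either side of the middle, up to 34 mm above the prongs; between them nothing is over 11 mm.
- rubber_mallet: Mallet with black rubber head hanging on one of the rack's other hooks; same size as the blue-banded mallet: head 44 (x) x 70 (y, across) x 44 mm high, handle 18 mm thick, 115 mm down. Loose, must not be knocked. Origin: centre of the head's underside, z up.
- dark_mallet: Mallet with dark wooden head and brass bands hanging on one of the rack's other hooks; same size as the blue-banded mallet: head 44 (x) x 70 (y, across) x 44 mm high, handle 18 mm thick, 115 mm down. Loose, must not be knocked. Origin: centre of the head's underside, z up.
- white_mallet: Mallet with white plastic head hanging on one of the rack's other hooks; same size as the blue-banded mallet: head 44 (x) x 70 (y, across) x 44 mm high, handle 18 mm thick, 115 mm down. Loose, must not be knocked. Origin: centre of the head's underside, z up.
- cup1: Grey unfired clay cup, fragile, loose, 72 mm across and 72 mm high, standing on the table; origin under its centre.
- cup2: Grey unfired clay cup, fragile, loose, 72 mm across and 72 mm high, standing on the table; origin under its centre.
- cup3: Grey unfired clay cup, fragile, loose, 72 mm across and 72 mm high, standing on the table; origin under its centre.
- jar1: Grey glaze jar with white lid, 84 mm across, 105 mm high, to the right of the rack; origin under its centre.
- jar2: Pinkish-brown glaze jar with white lid, 72 mm across, 130 mm high, to the right of the rack; origin under its centre.
There are look-alikes about, which are no part of the job. Leave any purple look-alike of the mallet alone.

How it is judged (in metres and radians):
At the end, for the whole second after the job is handed in: The mallet hangs released and at rest on the free hook, head behind the tips: underside within +3/-4 mm of the prong tops, origin within 6 mm of the hook's middle line and 78 to 118 mm out from the clamp, tilt under 0.06 rad, square to the hook within 0.15 rad (z of mallet in the frame of hook between -0.004 and 0.003 m and y of mallet in the frame of hook between -0.006 and 0.006 m and x of mallet in the frame of hook between -0.118 and -0.078 m and angle between mallet's own z axis and vertical below 0.06 rad and angle between the x axis of mallet and the x axis of hook, either way round below 0.15 rad and linear speed of mallet below 0.02 m/s and angular speed of mallet below 0.2 rad/s); the robot touches nothing.
It fails at once if the mallet presses on the hook with more than 30 N, all contacts added up (contact force between mallet and hook above 30 N).
It fails at once if the robot itself presses on the hook with more than 30 N (contact force between the arm and hook above 30 N).
It fails at once if a neighbouring mallet is knocked (shifted by more than 6 mm) (distance of any of rubber_mallet, dark_mallet, white_mallet from where it was at the start of the episode above 0.006 m).
It fails at once if a cup or jar is shifted by more than 10 mm (distance of any of cup1, cup2, cup3, jar1, jar2 from where it was at the start of the episode above 0.01 m).
It also fails if it takes over 69 s, if anything falls off the work surface, if the arm or the gripper's body presses on something with over 40 N, if the wrist force passes 120 N, or if a joint passes its speed limit or range.

### The arm

A 6-joint arm with a two-finger parallel gripper is mounted at the origin on the work surface. World frame = base frame: x ahead of the robot, y to its left, z up, the work surface at z = 0. Lengths are in mm, angles in rad, forces in N, time in s.
With the tool pointing down it reaches from about 275 to 750 mm from the base axis. Payload 10.2 kg.
Tool frame: the origin (TCP) lies at the very end of the fingers, on their centre line; the grasp point (between the pads) lies 19 mm behind it; z points along the fingers, y is the line along which they close (so a half turn about z gives the same grasp; the last joint's range is limited). The gripper opens to 85 mm and grips with 20 to 120 N. Pads are 22 mm wide; open, the fingers measure 114 mm over their backs; the gripper's body (76 mm by 85 mm) begins 54 mm behind the grasp point. The pads swing forward as they close: fully open they stand 13 mm farther back than shut.
Start: joints at [0.975, 0.313, 1.498, -0, 1.331, -0.223], TCP at [191.231, 488.94, 231.294] pointing down, gripper open.
Joint ranges: [-2.94, 2.94], [-0.97, 2.17], [0.19, 2.56], [-1.23, 4.37], [0.02, 3.11], [-2.88, 2.88]. Speed limits (rad/s): [2.39, 2.39, 3.01, 3.14, 3.14, 3.14].

### API

Orientations are given as a unit quaternion [w, x, y, z].
In Python, from rig import * gives the robot as it stands. The module is installed in compiled form; this text tells all that it offers.
- The arm moves only by the shell command python3 -m crank 'ROWS' [FORCE]. ROWS is JSON, a list that holds one entry, the list of rows, each a list of 7 numbers: the shift along the tool's x, y, z in units of 25 mm (1.0 is 25 mm), then the turn, a rotation vector about the tool's x, y, z in units of 8 degrees (1.0 is 8 degrees), then the finger opening in mm, from 0 to 85.4. A call has exactly 8 rows; each row shifts and turns the commanded pose from where the row before left it, along the tool's axes as they then stand; what a row does not reach is not made up. A row lasts 1/10 s, in which the tool goes at most 50 mm and 8.59 degrees, less where a joint would pass 70% of its speed; a pose out of reach is approached as far as the arm can. A call is refused whole if a number of a shift passes 1 or a number of a turn 1, either way. A call with a gripper value outside its range is refused whole. The fingers move at their own pace and stop on an object; FORCE is the grip in N (left out, the last holds). Time passes only in rows, so rows that do not move let the fingers close, or fill a call up. It gives the time, the measured TCP pose, the force, the opening and the grip force at its end, in the units of the state.
- sense(): the state, without advancing time (a new reading comes with each control period).
- capture(name): name is "scene" or "side" or "wrist"; returns the picture (420x560x3 uint8, blue, green, red); there is no depth.
- camera_model(name): a dict with "fx", "fy", "cx", "cy" (pixels), "world_from_camera" (4x4, takes a point from camera to world coordinates); the wrist camera has in their place "T_tool_cam" (4x4, takes a point from camera to tool coordinates, whose origin is the TCP and whose axes are the flange's). Camera axes: x right, y up, looking along -z (the intrinsics and any distortion apply to the point x, -y, -z); pixel columns grow to the right and rows downward; lengths in mm; the calibration is good to about 2 mm. A picture is of the moment at which its call begins: read the wrist's pose just before it. camera_model takes no time and is no camera call.
- finish_job(): hands the job in; it is judged then, once.
The state is a dict: "time_s": time; "joints": joint angles; "dq": joint speeds; "tau": joint torques, N m; "eef_pos": TCP position; "ee_rot": TCP orientation; "force": force on the tool from outside, world axes, zero at the start; "wrist_torque": the same for the moment, N m; "grip_width": opening from 0.0 (shut) to 1.0 (fully open); "grip_force": force on a finger pad.
Only numpy, scipy, OpenCV 4.12 (cv2) and the standard library are available. Lean on these libraries where they do the work, as an engineer would, in place of code of your own. Each camera call takes 0.05 s, during which the arm holds its last target. There are 200 camera calls.

## Working session

There is one attempt and no reset: what is moved stays moved. The work goes in short steps, Python scripts to look and compute and a shell command to move; the robot and the scene stay as the last step left them, time stands still between calls to the robot, and variables do not carry over. Pictures are saved under pics/ and viewed, at most 10 in all, crops included, and the job is handed in when it is done.

```bash
mkdir -p pics
cat > h.py <<'E'
from rig import *
import numpy as np, cv2
from scipy.spatial.transform import Rotation as R
def cam(name):
    m=camera_model(name); 
    if 'world_from_camera' in m: T=np.array(m['world_from_camera'])
    else:
        s=sense(); q=s['ee_rot']; W=np.eye(4); W[:3,:3]=R.from_quat([q[1],q[2],q[3],q[0]]).as_matrix(); W[:3,3]=s['eef_pos']; T=W@np.array(m['T_tool_cam'])
    return m,T
def ray(m,T,u,v):
    d=T[:3,:3]@np.array([(u-m['cx'])/m['fx'],-(v-m['cy'])/m['fy'],-1]); return T[:3,3],d
def atz(m,T,u,v,z):
    o,d=ray(m,T,u,v); return o+d*(z-o[2])/d[2]
def proj(m,T,p):
    c=np.linalg.inv(T)@np.append(p,1); return m['cx']+m['fx']*c[0]/-c[2], m['cy']-m['fy']*c[1]/-c[2]
E
python3 - <<'E'
from h import *
print({k:(v if not isinstance(v,np.ndarray) else v.round(3).tolist()) for k,v in sense().items()})
for n in ("scene","side","wrist"):
    m,T=cam(n); im=capture(n); cv2.imwrite(f'pics/{n}0.png',im); print(n,{k:v for k,v in m.items() if not 'T_' in k and 'world' not in k},T.round(3).tolist())
E
```

```text
{'time_s': 0.0, 'joints': [0.975, 0.313, 1.498, 0.0, 1.331, -0.223], 'dq': [-0.001, 0.001, -0.001, -0.002, -0.002, -0.001], 'tau': [-0.001, -41.225, -25.975, -0.0, 0.004, 0.0], 'eef_pos': [191.065, 488.72, 230.709], 'ee_rot': [-0.0, 0.185, 0.983, -0.001], 'force': [-0.716, -0.254, -0.538], 'wrist_torque': [-0.021, -0.01, 0.048], 'grip_force': 0.0, 'grip_width': 1.0026049645017217}
scene {'fx': 482.597399147223, 'fy': 482.597399147223, 'cx': 283.9823963499117, 'cy': 212.06874937396256} [[-0.877, -0.298, 0.377, 1014.596], [0.48, -0.508, 0.715, 858.443], [-0.022, 0.808, 0.589, 886.937], [0.0, 0.0, 0.0, 1.0]]
side {'fx': 424.16368693240224, 'fy': 424.16368693240224, 'cx': 281.57580020489513, 'cy': 207.48799399049554} [[0.979, 0.145, -0.146, 374.627], [-0.206, 0.719, -0.663, -867.892], [0.009, 0.679, 0.734, 1025.826], [0.0, 0.0, 0.0, 1.0]]
wrist {'fx': 360.8729959195668, 'fy': 360.8729959195668, 'cx': 289.6362487173129, 'cy': 211.14194842400343} [[0.365, -0.899, -0.243, 129.454], [0.931, 0.352, 0.096, 512.484], [-0.001, -0.261, 0.965, 373.26], [0.0, 0.0, 0.0, 1.0]]
```

View pics/scene0.png

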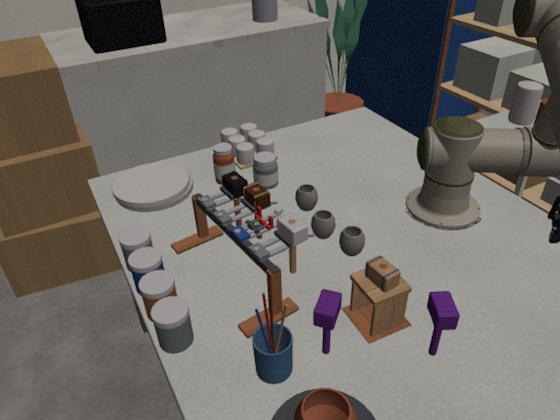

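View pics/side0.png

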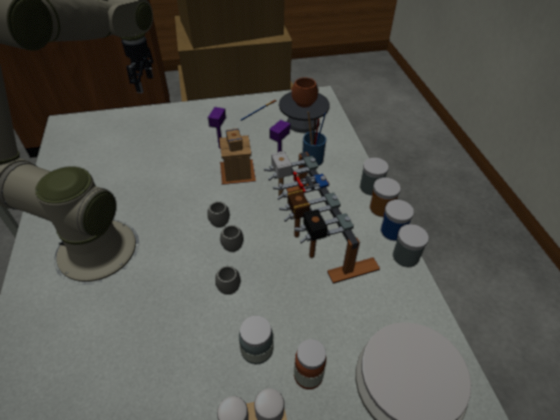

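The scene picture shows the candidates for the mallet. The wooden one is in the stand (scene 382,273; side 235,138). The purple look-alikes are at scene (328,310) and (443,310), and the hanging mallets are at (234,183) black, (257,195) dark and (292,230) white. I choose the wooden one in the stand. The free hook has the red yoke at scene (262,218) and the blue clamp at (240,235). I'll check both in close crops.

Run:
```python
from h import *
a=cv2.imread('pics/scene0.png'); b=cv2.imread('pics/side0.png')
def c(im,x,y,w,h,s): return cv2.resize(im[y:y+h,x:x+w],None,fx=s,fy=s,interpolation=cv2.INTER_CUBIC)
p=np.hstack([c(a,185,160,133,100,3),c(a,335,245,133,100,3)])
q=np.hstack([c(b,255,135,133,100,3),c(b,195,110,133,100,3)])
cv2.imwrite('pics/crop.png',np.clip(np.vstack([p,q]).astype(float)*1.4,0,255).astype('uint8'))
```

```text
(no output)
```

View pics/crop.png

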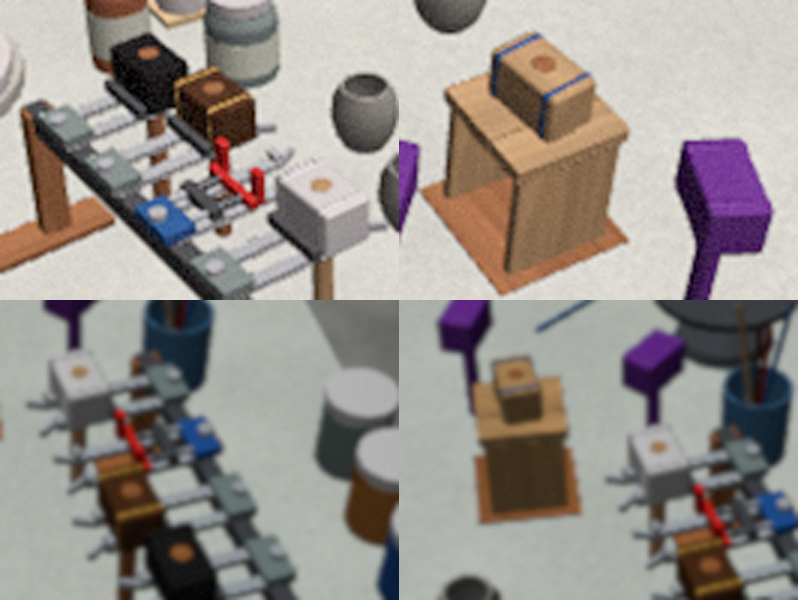

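Run:
```python
from h import *
A=cam('scene');B=cam('side')
def tri(p,q):
    o1,d1=ray(*A,*p);o2,d2=ray(*B,*q); d1/=np.linalg.norm(d1);d2/=np.linalg.norm(d2)
    t=np.linalg.lstsq(np.c_[d1,-d2],o2-o1,rcond=None)[0]; a=o1+t[0]*d1;b=o2+t[1]*d2; return (a+b)/2,np.linalg.norm(a-b)
S=lambda u,v,r=0:(185+u/3,160+v/3)
S2=lambda u,v:(335+(u-399)/3,245+v/3)
D=lambda u,v:(255+u/3,135+(v-300)/3)
D2=lambda u,v:(195+(u-399)/3,110+(v-300)/3)
pts=dict(mallet=(S2(545,63),D2(515,375),164),white=(S(321,185),D(80,372),204),dark=(S(216,93),D(130,491),204),black=(S(149,53),D(183,563),204),
c1=(S(62,116),D(270,553),0),c2=(S(110,160),D(233,490),0),cb=(S(160,212),D(198,435),0),c4=(S(222,268),D(165,377),0))
for k,(p,q,z) in pts.items():
    x,e=tri(p,q); print(k,x.round(1),round(e,1), atz(*A,*p,z).round(1) if z else '', atz(*B,*q,z).round(1) if z else '')
print('mallet top corners',[atz(*A,*S2(*c),164)[:2].round(1).tolist() for c in((492,67),(532,33),(594,75),(545,103))])
print('stand top corners',[atz(*A,*S2(*c),120)[:2].round(1).tolist() for c in((447,98),(628,135),(513,180))])
W=cam('wrist'); print('in wrist',proj(*W,[tri(*pts['mallet'][:2])[0]][0]))
for n,c,z in (('cup1',(365,75),72),):print(n,atz(*A,*S(*c),z))
print('cups',[atz(*A,*c,70)[:2].round() for c in((306,190),(323,215),(352,232))])
```

```text
mallet [458.6 264.6 160.9] 1.8 [460.  267.2 164. ] [459.1 259.7 164. ]
white [579.   69.2 201.5] 1.3 [579.9  72.1 204. ] [579.  66. 204.]
dark [590.4 -95.5 197.4] 1.9 [593.5 -86.2 204. ] [ 589.5 -102.1  204. ]
black [ 614.3 -187.   196.3] 4.3 [ 616.7 -174.6  204. ] [ 614.1 -194.   204. ]
c1 [ 704.6 -169.9  169.4] 1.8  
c2 [693.9 -87.7 169.4] 0.7  
cb [684.   -5.8 165.7] 2.8  
c4 [672.7  82.9 167.2] 1.5  
mallet top corners [[496.0, 251.4], [447.8, 236.1], [437.5, 295.0], [486.0, 300.3]]
stand top corners [[514.2, 225.3], [422.4, 322.9], [521.8, 316.7]]
in wrist (np.float64(160.40769000807884), np.float64(593.9327399431293))
cup1 [ 364.32418351 -220.47420385   72.        ]
cups [array([ 379., -200.]), array([403., -65.]), array([377.,  40.])]
```

View pics/wrist0.png

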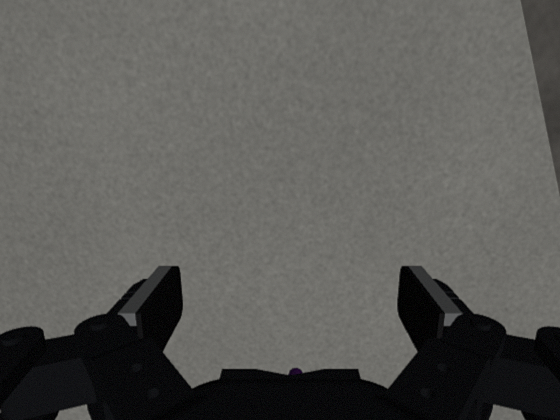

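The wrist picture shows bare table, with the fingers at the bottom corners. The mallet is at about (459, 264) with yaw about 0.19, and its triangulated top height of 161 matches the expected 164. The hook clamp is at about (683,-4) with yaw about 0.125, and the clamp pitch of 85 matches 84. Next I turn and go above the mallet to look.

```bash
cat >> h.py <<'E'
def delta(target,yaw=None):
    """units to go: target TCP xyz mm, yaw = angle of tool y axis (rad), tool pointing down"""
    s=sense(); q=s['ee_rot']; M=R.from_quat([q[1],q[2],q[3],q[0]]).as_matrix()
    if yaw is not None:
        c,n=np.cos(yaw),np.sin(yaw); Mt=np.array([[-n,c,0],[c,n,0],[0,0,-1.]]).T
        rv=np.degrees(R.from_matrix(M.T@Mt).as_rotvec())/8; print('turn units',rv.round(2)); 
        print('shift if turned first',(Mt.T@(np.array(target)-s['eef_pos'])/25).round(3))
    print('shift units',(M.T@(np.array(target)-s['eef_pos'])/25).round(3),'tcp',np.round(s['eef_pos'],1),'yaw',round(np.arctan2(M[1,1],M[0,1]),4),'F',np.round(s['force'],2),'grip',round(s['grip_width']*85.4,1),round(s['grip_force'],1),'t',s['time_s'])
E
python3 -m crank '[[[0,0,-0.8,0,0,1,85],[0,0,-0.8,0,0,1,85],[0,0,-0.8,0,0,1,85],[0,0,0,0,0,1,85],[0,0,0,0,0,1,85],[0,0,0,0,0,1,85],[0,0,0,0,0,1,85],[0,0,0,0,0,0.2,85]]]' 40
python3 -c "
from h import *
delta([459,228,290],0.19)"
```

```text
time_s: 0.95
eef_pos: [191.2, 488.9, 291.1]
ee_rot: [0.0, 0.637, 0.771, -0.0]
force: [-0.5, 0.1, 0.3]
grip_width: 1.0
grip_force: 0.0
turn units [-0.  0.  0.]
shift if turned first [-12.27    8.549   0.042]
shift units [-12.273   8.545   0.044] tcp [191.2 488.9 291.1] yaw 0.1903 F [-0.54  0.12  0.34] grip 85.4 0.0 t 0.95
```

```bash
python3 -m crank '[[[-1,0.7,0,0,0,0,85],[-1,0.7,0,0,0,0,85],[-1,0.7,0,0,0,0,85],[-1,0.7,0,0,0,0,85],[-1,0.7,0,0,0,0,85],[-1,0.7,0,0,0,0,85],[-1,0.7,0,0,0,0,85],[-1,0.7,0,0,0,0,85]]]'
python3 -m crank '[[[-1,0.7,0,0,0,0,85],[-1,0.7,0,0,0,0,85],[-1,0.7,0,0,0,0,85],[-1,0.7,0,0,0,0,85],[-0.27,0.15,0,0,0,0,85],[0,0,0,0,0,0,85],[0,0,0,0,0,0,85],[0,0,0,0,0,0,85]]]'
python3 - <<'E'
from h import *
W=cam('wrist'); im=capture('wrist'); cv2.imwrite('pics/w1.png',im); print(proj(*W,[459,264,164]),sense()['eef_pos'])
E
```

```text
time_s: 1.75
eef_pos: [367.6, 318.5, 291.2]
ee_rot: [-0.0, 0.635, 0.773, -0.0]
force: [0.7, -0.0, 0.0]
grip_width: 0.995
grip_force: 0.0
time_s: 2.55
eef_pos: [459.1, 229.6, 291.4]
ee_rot: [-0.0, 0.635, 0.772, 0.0]
force: [-0.5, 0.1, 0.3]
grip_width: 1.0
grip_force: 0.0
(np.float64(298.8113518657561), np.float64(157.937423373032)) [459.12811138 229.5684735  291.43748447]
```

View pics/w1.png

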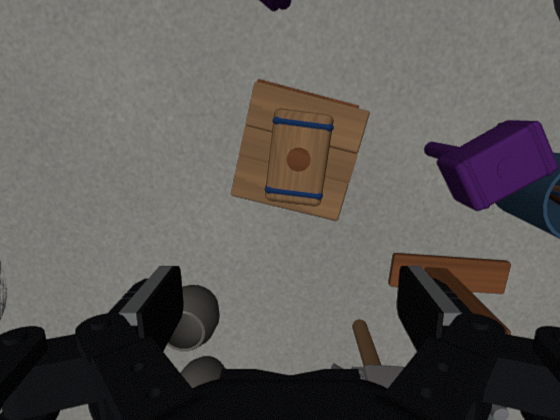

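The picture shows the mallet disc at (298.5,159), against a prediction of (299,158), so the position is good. The band ends at (274,120), (331,128), (266,188) and (322,196) give the yaw.

Run:
```python
from h import *
W=cam('wrist'); P=[atz(*W,*p,164)[:2] for p in((274,120),(331,128),(266,188),(322,196),(298.5,159))]
print(np.round(P,1))
a=P[1]-P[0];b=P[3]-P[2];c=P[0]-P[2];d=P[1]-P[3]
print([np.arctan2(v[1],v[0]).round(3) for v in(a,b)],[np.arctan2(-v[0],v[1]).round(3) for v in(c,d)])
delta([459,263.5,250],0.05)
```

```text
[[436.  287.3]
 [477.8 289.8]
 [439.1 236.8]
 [482.3 238.9]
 [459.  263.1]]
[np.float64(0.058), np.float64(0.049)] [np.float64(0.062), np.float64(0.088)]
turn units [ 0.   -0.    1.03]
shift if turned first [1.356 0.063 1.657]
shift units [1.332 0.257 1.658] tcp [459.1 229.6 291.4] yaw 0.1945 F [-0.63 -0.26 -0.69] grip 85.1 0.0 t 2.6
```

Mallet yaw is about 0.06, the band length of 42–43 mm matches the 44 mm head, and the centre is (459,263.2).

```bash
python3 -m crank '[[[0,0,0.8,0,0,0.97,85],[0.68,0.03,0.8,0,0,0,85],[0.68,0.03,0.8,0,0,0,85],[0,0,0.6,0,0,0,85],[0,0,0.3,0,0,0,85],[0,0,0.2,0,0,0,85],[0,0,0,0,0,0,85],[0,0,0,0,0,0,85]]]'
python3 -c "
from h import *
delta([459,263.2,138],0.06)"
```

```text
time_s: 3.4
eef_pos: [459.6, 262.8, 204.5]
ee_rot: [0.0, 0.687, 0.727, 0.001]
force: [0.6, -0.3, 0.2]
grip_width: 0.996
grip_force: 0.0
turn units [ 0.01 -0.   -0.02]
shift if turned first [ 0.018 -0.022  2.661]
shift units [ 0.017 -0.026  2.661] tcp [459.6 262.8 204.5] yaw 0.0571 F [ 0.6  -0.28  0.19] grip 85.0 0.0 t 3.4
```

```bash
python3 -m crank '[[[0,-0.02,0.8,0,0,0,85],[0,0,0.8,0,0,0,85],[0,0,0.6,0,0,0,85],[0,0,0.3,0,0,0,85],[0,0,0.16,0,0,0,85],[0,0,0,0,0,0,85],[0,0,0,0,0,0,30],[0,0,0,0,0,0,30]]]' 50
python3 -m crank '[[[0,0,0,0,0,0,30],[0,0,0,0,0,0,30],[0,0,0,0,0,0,30],[0,0,0,0,0,0,30],[0,0,0,0,0,0,30],[0,0,0,0,0,0,30],[0,0,0,0,0,0,30],[0,0,0,0,0,0,30]]]' 50
python3 -c "
from h import *
delta([459,263.2,260],0.125)"
```

```text
time_s: 4.2
eef_pos: [459.1, 262.9, 138.0]
ee_rot: [0.0, 0.687, 0.727, 0.001]
force: [0.4, -0.2, 0.9]
grip_width: 0.684
grip_force: 0.0
time_s: 5.0
eef_pos: [459.1, 262.9, 137.9]
ee_rot: [0.0, 0.687, 0.727, 0.0]
force: [-1.0, -0.6, 6.7]
grip_width: 0.503
grip_force: 52.5
turn units [ 0.01 -0.   -0.48]
shift if turned first [ 1.200e-02 -1.000e-03 -4.883e+00]
shift units [ 1.300e-02  3.000e-03 -4.883e+00] tcp [459.1 262.9 137.9] yaw 0.0573 F [-0.98 -0.55  6.7 ] grip 42.9 52.5 t 5.0
```

```bash
python3 -m crank '[[[0,0,-0.2,0,0,0,30],[0,0,-0.6,0,0,0,30],[0,0,-0.8,0,0,0,30],[0,0,-1,0,0,0,30],[0,0,-1,0,0,0,30],[0,0,-1,0,0,0,30],[0,0,-0.7,0,0,0,30],[0,0,-0.3,0,0,0,30]]]'
python3 -c "
from h import *
delta([470,-20,278],0.125)"
```

```text
time_s: 5.8
eef_pos: [459.0, 262.9, 278.7]
ee_rot: [0.0, 0.687, 0.727, 0.001]
force: [-0.1, -0.0, -2.4]
grip_width: 0.505
grip_force: 51.6
turn units [ 0.01 -0.   -0.49]
shift if turned first [-11.282  -0.975   0.027]
shift units [-11.322  -0.21    0.022] tcp [459.  262.9 278.7] yaw 0.0573 F [-0.05 -0.03 -2.37] grip 43.1 51.6 t 5.8
```

```bash
python3 -m crank '[[[-0.5,0,-0.3,0,0,-0.49,30],[-1,0,-0.5,0,0,0,30],[-1,0,-0.5,0,0,0,30],[-1,0,-0.5,0,0,0,30],[-1,0,-0.5,0,0,0,30],[-1,0,-0.5,0,0,0,30],[-1,0,-0.1,0,0,0,30],[-1,0,0,0,0,0,30]]]'
python3 -c "
from h import *
delta([540,-50,352],0.125)"
```

```text
time_s: 6.6
eef_pos: [481.4, 75.7, 349.5]
ee_rot: [-0.0, 0.661, 0.75, -0.0]
force: [-0.3, 0.6, -3.1]
grip_width: 0.509
grip_force: 51.6
turn units [-0. -0.  0.]
shift if turned first [-5.28   1.697 -0.1  ]
shift units [-5.281  1.694 -0.102] tcp [481.4  75.7 349.5] yaw 0.1256 F [-0.27  0.61 -3.08] grip 43.4 51.6 t 6.6
```

```bash
python3 -m crank '[[[-1,0.3,-0.1,0,0,0,30],[-1,0.3,0,0,0,0,30],[-1,0.3,0,0,0,0,30],[-1,0.3,0,0,0,0,30],[-0.8,0.3,0,0,0,0,30],[-0.48,0.2,0,0,0,0,30],[0,0,0,0,0,0,30],[0,0,0,0,0,0,30]]]'
python3 - <<'E'
from h import *
W=cam('wrist'); im=capture('wrist'); cv2.imwrite('pics/w2.png',cv2.convertScaleAbs(im,alpha=1.4)); cv2.imwrite('pics/w2raw.png',im); np.savez('w2.npz',T=W[1])
for p in ([683,-3,160],[587,-15,160],[579,69,204],[590,-95,204]): print(np.round(proj(*W,p),1))
delta([540,-50,352],.125)
E
```

```text
time_s: 7.4
eef_pos: [539.9, -48.3, 352.0]
ee_rot: [-0.0, 0.661, 0.75, -0.0]
force: [0.5, 0.0, -1.9]
grip_width: 0.506
grip_force: 51.7
[450.1 156.9]
[345.2 156.9]
[361.9  49.8]
[340.9 255.6]
turn units [-0.   -0.    0.01]
shift if turned first [-0.077 -0.005  0.011]
shift units [-0.077 -0.006  0.011] tcp [539.9 -48.1 352.3] yaw 0.1264 F [ 0.1   0.36 -2.37] grip 43.1 51.7 t 7.45
```

View pics/w2.png

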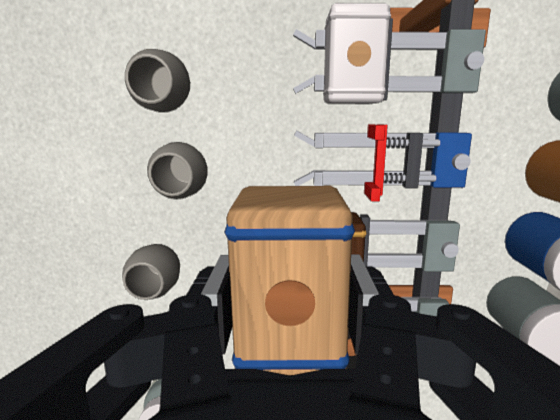

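The picture shows the fork of the free hook: prongs at rows ~140 and ~178, tips at col ~316, yoke at col 377, blue clamp at cols 434–471. I'll enlarge it to get the middle line and the yaw.

Run:
```python
import cv2
im=cv2.imread('pics/w2.png')[115:205,285:480]
cv2.imwrite('pics/w2c.png',cv2.resize(im,None,fx=4,fy=4,interpolation=cv2.INTER_CUBIC))
```

```text
(no output)
```

View pics/w2c.png

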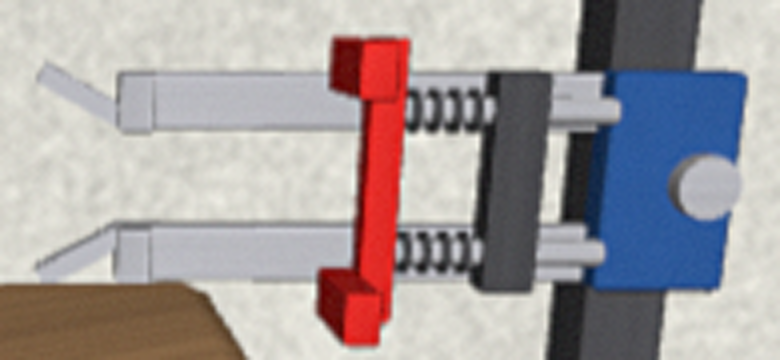

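Run:
```python
from h import *
m=camera_model('wrist'); T=np.load('w2.npz')['T']; W=(m,T)
f=lambda u,v:(285+u/4-.375,115+v/4-.375)
a=atz(*W,*f(153,179),160);b=atz(*W,*f(480,179),160); d=b-a; print(a,b,np.arctan2(d[1],d[0]))
for u in(117,153): print('tip face',atz(*W,*f(u,102),167),atz(*W,*f(u-1,255),167))
print('prong edges',[atz(*W,*f(250,v),160)[:2].round(1) for v in(73,131,227,281)])
print('clamp ',[atz(*W,*f(*c),168)[:2].round(1) for c in((610,72),(745,75),(588,290),(715,290))])
print('rail',[atz(*W,*f(*c),150)[:2].round(1) for c in((612,40),(700,40),(582,330),(665,330))])
yaw=.126;x=np.array([np.cos(yaw),np.sin(yaw)]);y=np.array([-x[1],x[0]])
print('along/across a',a[:2]@x,a[:2]@y,b[:2]@y, 'tip along',atz(*W,*f(153,179),167)[:2]@x)
# how does held head check: tcp
c=proj(*W,np.append(np.array([540,-48]),352+26)); print('head top centre pred',c)
```

```text
[566.91128659 -19.8664226  160.        ] [641.85700451 -10.42909428 160.        ] 0.1252628857115056
tip face [555.65480449  -3.16070895 167.        ] [560.3356784  -37.35441227 167.        ]
tip face [563.62364256  -2.15745082 167.        ] [568.52676385 -36.32276921 167.        ]
prong edges [array([585.2,   6.6]), array([587.3,  -6.2]), array([591. , -28.1]), array([593.1, -40.7])]
clamp  [array([662.9,  17. ]), array([692.6,  20.1]), array([669.1, -31.7]), array([698.1, -28. ])]
rail [array([668.9,  24.2]), array([689.1,  26.7]), array([677.5, -44.3]), array([697.7, -41.7])]
along/across a 559.9205442213422 -90.95089759536788 -91.00657740916701 tip along 559.2815692573196
head top centre pred (np.float64(290.7595182911644), np.float64(302.09122450461706))
```

The checks hold: prongs 13 mm, gap 22.2 mm, tip inner face at along = 559.5. In hook axes (yaw 0.1255) the middle line is at across = −91.0 and the seated centre is expected at along ≈ 581.5, about 93 mm out from the clamp. The held head's disc is at (290,302), as predicted.

```bash
cat >> h.py <<'E'
YAW=.1255; HX=np.array([np.cos(YAW),np.sin(YAW)]); HY=np.array([-HX[1],HX[0]])
def hook(al,ac,z): 
    p=al*HX+ac*HY; delta([p[0],p[1],z],YAW)
    s=sense(); e=np.array(s['eef_pos']); print('along %.2f across %.2f z %.2f'%(e[:2]@HX,e[:2]@HY,e[2]),'F along %.2f across %.2f z %.2f'%(np.array(s['force'])[:2]@HX,np.array(s['force'])[:2]@HY,s['force'][2]),'M',np.round(s['wrist_torque'],2))
E
python3 -c "
from h import *
hook(500,-91,191)"
```

```text
turn units [-0.   -0.    0.01]
shift if turned first [ 0.971 -1.185  6.451]
shift units [ 0.97  -1.183  6.451] tcp [539.9 -48.1 352.3] yaw 0.1264 F [ 0.1   0.36 -2.37] grip 43.1 51.7 t 7.45
along 529.63 across -115.28 z 352.27 F along 0.15 across 0.35 z -2.37 M [-0.02  0.    0.05]
```

```bash
python3 -m crank '[[[0.49,-0.6,0,0,0,0,30],[0.48,-0.6,0,0,0,0,30],[0,0,1,0,0,0,30],[0,0,1,0,0,0,30],[0,0,1,0,0,0,30],[0,0,1,0,0,0,30],[0,0,0.8,0,0,0,30],[0,0,0.5,0,0,0,30]]]'
python3 -m crank '[[[0,0,0.5,0,0,0,30],[0,0,0.4,0,0,0,30],[0,0,0.25,0,0,0,30],[0,0,0,0,0,0,30],[0,0,0,0,0,0,30],[0,0,0,0,0,0,30],[0,0,0,0,0,0,30],[0,0,0,0,0,0,30]]]'
python3 - <<'E'
from h import *
hook(570,-91,191)
W=cam('wrist'); print(proj(*W,[*(500*HX-91*HY),209]),proj(*W,[*(559.5*HX-91*HY),160]),proj(*W,[*(640*HX-91*HY),160]))
cv2.imwrite('pics/w3.png',cv2.convertScaleAbs(capture('wrist'),alpha=1.4))
E
```

```text
time_s: 8.25
eef_pos: [506.5, -27.5, 218.5]
ee_rot: [-0.001, 0.661, 0.751, -0.0]
force: [0.2, 0.5, -2.9]
grip_width: 0.5
grip_force: 51.9
time_s: 9.05
eef_pos: [507.5, -28.7, 191.3]
ee_rot: [0.0, 0.661, 0.75, 0.0]
force: [-1.1, -0.3, -1.9]
grip_width: 0.501
grip_force: 51.9
turn units [0. 0. 0.]
shift if turned first [0.039 2.805 0.012]
shift units [0.039 2.805 0.013] tcp [507.5 -28.7 191.3] yaw 0.1256 F [-1.1  -0.33 -1.95] grip 42.8 51.9 t 9.05
along 499.89 across -91.97 z 191.29 F along -1.13 across -0.19 z -1.95 M [ 0.01 -0.02 -0.02]
(np.float64(290.76840732610776), np.float64(289.5785365894136)) (np.float64(406.70781978241854), np.float64(244.37323434719778)) (np.float64(563.9872359036252), np.float64(244.25150303160967))
```

View pics/w3.png

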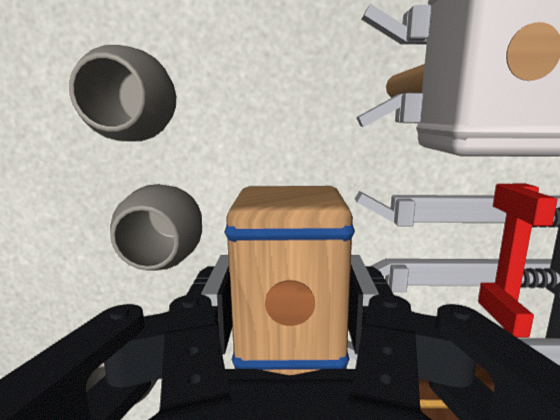

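The head is in line outside the fork. The prong inner edges are near rows 222 and 260 at col 450, against a predicted middle of 244, so I measure the edges numerically.

Run:
```python
from h import *
W=cam('wrist'); g=cv2.imread('pics/w3.png').astype(float)[:,:,0]
for u0,u1 in((425,445),(455,480)):
    p=g[185:300,u0:u1].mean(1); d=np.diff(p); i=[k for k in range(1,len(d)-1) if abs(d[k])>7 and abs(d[k])>=abs(d[k-1]) and abs(d[k])>=abs(d[k+1])]
    u=(u0+u1)/2
    print(u,[(185.5+k,round(d[k]),round(float(atz(*W,u,185.5+k,160)[:2]@HY),1)) for k in i])
```

```text
435.0 [(194.5, -56, -64.9), (197.5, 41, -66.4), (220.5, -13, -78.2), (222.5, 35, -79.3), (258.5, -71, -98.7), (263.5, 39, -101.5), (283.5, -10, -112.9), (285.5, 22, -114.1)]
467.5 [(194.5, -51, -64.9), (197.5, 39, -66.4), (222.5, 31, -79.3), (258.5, -71, -98.8), (263.5, 41, -101.5), (286.5, 16, -114.7)]
```

```bash
python3 -m crank '[[[0.06,0,0,0,0,0,30],[0,0.4,0,0,0,0,30],[0,0.4,0,0,0,0,30],[0,0.4,0,0,0,0,30],[0,0.2,0,0,0,0,30],[0,0,0,0,0,0,30],[0,0,0,0,0,0,30],[0,0,0,0,0,0,30]]]'
python3 -c "
from h import *
hook(570,-90.4,191)"
```

```text
time_s: 9.9
eef_pos: [541.7, -22.8, 191.0]
ee_rot: [-0.0, 0.661, 0.75, -0.0]
force: [-0.8, 0.7, -2.5]
grip_width: 0.506
grip_force: 51.9
turn units [-0. -0.  0.]
shift if turned first [-1.000e-03  1.417e+00  2.000e-03]
shift units [-1.000e-03  1.417e+00  2.000e-03] tcp [541.7 -22.8 191. ] yaw 0.1256 F [-0.82  0.7  -2.53] grip 43.2 51.9 t 9.9
along 534.58 across -90.38 z 191.05 F along -0.72 across 0.79 z -2.53 M [0.   0.01 0.07]
```

```bash
python3 -m crank '[[[0,0.3,0,0,0,0,30],[0,0.3,0,0,0,0,30],[0,0.3,0,0,0,0,30],[0,0.2,0,0,0,0,30],[0,0.2,0,0,0,0,30],[0,0,0,0,0,0,30],[0,0,0,0,0,0,30],[0,0,0,0,0,0,30]]]'
python3 -c "
from h import *
hook(576,-90.4,191)"
```

```text
time_s: 10.7
eef_pos: [574.0, -18.7, 191.0]
ee_rot: [-0.0, 0.661, 0.75, -0.0]
force: [-0.1, -1.1, -2.6]
grip_width: 0.503
grip_force: 51.9
turn units [-0. -0.  0.]
shift if turned first [-0.001  0.355  0.001]
shift units [-0.001  0.355  0.001] tcp [574.  -18.7 191. ] yaw 0.1256 F [-0.13 -1.08 -2.64] grip 42.9 51.9 t 10.7
along 567.14 across -90.38 z 191.03 F along -0.27 across -1.06 z -2.64 M [-0.01  0.04  0.06]
```

```bash
python3 -m crank '[[[0,0.16,0,0,0,0,30],[0,0.16,0,0,0,0,30],[0,0,0,0,0,0,30],[0,0,0,0,0,0,30],[0,0,0,0,0,0,30],[0,0,0,0,0,0,30],[0,0,0,0,0,0,30],[0,0,0,0,0,0,30]]]' | grep force:
python3 -m crank '[[[0,0.12,0,0,0,0,30],[0,0,0,0,0,0,30],[0,0,0,0,0,0,30],[0,0,0,0,0,0,30],[0,0,0,0,0,0,30],[0,0,0,0,0,0,30],[0,0,0,0,0,0,30],[0,0,0,0,0,0,30]]]' | grep force:
python3 -c "
from h import *
hook(581.5,-90.4,191)"
```

```text
force: [0.8, 0.3, -2.0]
grip_force: 51.9
force: [-2.7, -0.2, -1.6]
grip_force: 52.0
turn units [-0. -0.  0.]
shift if turned first [-0.     0.13   0.001]
shift units [-0.     0.13   0.001] tcp [585.  -17.3 191. ] yaw 0.1257 F [-2.74 -0.23 -1.58] grip 43.2 52.0 t 12.3
along 578.25 across -90.40 z 191.03 F along -2.75 across 0.11 z -1.58 M [-0.08  0.45 -0.1 ]
```

```bash
python3 -m crank '[[[0,0.06,0,0,0,0,30],[0,0.06,0,0,0,0,30],[0,0,0,0,0,0,30],[0,0,0,0,0,0,30],[0,0,0,0,0,0,30],[0,0,0,0,0,0,30],[0,0,0,0,0,0,30],[0,0,0,0,0,0,30]]]' | grep force:
python3 -c "
from h import *
hook(584,-90.4,191)"
python3 -m crank '[[[0,0.05,0,0,0,0,30],[0,0.05,0,0,0,0,30],[0,0,0,0,0,0,30],[0,0,0,0,0,0,30],[0,0,0,0,0,0,30],[0,0,0,0,0,0,30],[0,0,0,0,0,0,30],[0,0,0,0,0,0,30]]]' | grep force:
python3 -c "
from h import *
hook(584,-90.4,191)"
```

```text
force: [-5.8, -0.7, -0.6]
grip_force: 52.1
turn units [-0.01 -0.    0.  ]
shift if turned first [0.001 0.116 0.002]
shift units [0.001 0.116 0.002] tcp [587.8 -17.  191.1] yaw 0.1256 F [-5.8  -0.72 -0.63] grip 43.4 52.1 t 13.1
along 581.09 across -90.42 z 191.06 F along -5.84 across 0.01 z -0.63 M [-0.16  0.89 -0.14]
force: [-6.7, -1.2, -0.1]
grip_force: 52.2
turn units [-0.01 -0.   -0.  ]
shift if turned first [0.001 0.031 0.   ]
shift units [0.001 0.031 0.   ] tcp [590.  -16.7 191. ] yaw 0.1255 F [-6.65 -1.22 -0.14] grip 43.2 52.2 t 13.9
along 583.23 across -90.42 z 191.00 F along -6.75 across -0.38 z -0.14 M [-0.19  1.2  -0.23]
```

```bash
python3 -m crank '[[[0,0.05,0,0,0,0,30],[0,0,0,0,0,0,30],[0,0,0,0,0,0,30],[0,0,0,0,0,0,30],[0,0,0,0,0,0,30],[0,0,0,0,0,0,30],[0,0,0,0,0,0,30],[0,0,0,0,0,0,30]]]' | grep force:
python3 -c "
from h import *
hook(584,-90.4,191)"
```

```text
force: [-8.3, -1.1, -0.2]
grip_force: 52.3
turn units [-0.02 -0.   -0.  ]
shift if turned first [ 0.    -0.013 -0.   ]
shift units [ 0.    -0.013  0.   ] tcp [591.  -16.6 191. ] yaw 0.1254 F [-8.33 -1.13 -0.23] grip 43.1 52.3 t 14.7
along 584.32 across -90.41 z 191.00 F along -8.41 across -0.08 z -0.23 M [-0.25  1.43 -0.25]
```

```bash
python3 -m crank '[[[0,0,0.1,0,0,0,30],[0,0,0.08,0,0,0,30],[0,0,0.04,0,0,0,30],[0,0,0.04,0,0,0,30],[0,0,0,0,0,0,30],[0,0,0,0,0,0,30],[0,0,0,0,0,0,30],[0,0,0,0,0,0,30]]]' | grep force:
python3 -c "
from h import *
hook(584,-90.4,178)"
python3 -m crank '[[[0,0,0.04,0,0,0,30],[0,0,0.04,0,0,0,30],[0,0,0,0,0,0,30],[0,0,0,0,0,0,30],[0,0,0,0,0,0,30],[0,0,0,0,0,0,30],[0,0,0,0,0,0,30],[0,0,0,0,0,0,30]]]' | grep force:
python3 -c "
from h import *
hook(584,-90.4,178)"
```

```text
force: [-8.6, -2.8, 1.1]
grip_force: 52.3
turn units [-0.02  0.   -0.  ]
shift if turned first [ 0.007 -0.014  0.259]
shift units [ 0.007 -0.013  0.259] tcp [591.1 -16.7 184.5] yaw 0.1253 F [-8.57 -2.84  1.14] grip 43.1 52.3 t 15.5
along 584.34 across -90.58 z 184.47 F along -8.85 across -1.75 z 1.14 M [-0.45  1.32 -0.23]
force: [-8.4, -1.0, 0.4]
grip_force: 52.3
turn units [-0.02  0.   -0.  ]
shift if turned first [ 0.008 -0.013  0.181]
shift units [ 0.008 -0.013  0.181] tcp [591.1 -16.7 182.5] yaw 0.1253 F [-8.38 -0.97  0.36] grip 43.4 52.3 t 16.3
along 584.34 across -90.59 z 182.51 F along -8.44 across 0.08 z 0.36 M [-0.43  1.4  -0.29]
```

```bash
python3 -m crank '[[[0,0,0.04,0,0,0,30],[0,0,0.04,0,0,0,30],[0,0,0.02,0,0,0,30],[0,0,0,0,0,0,30],[0,0,0,0,0,0,30],[0,0,0,0,0,0,30],[0,0,0,0,0,0,30],[0,0,0,0,0,0,30]]]' | grep force:
python3 -c "
from h import *
hook(584,-90.4,178)"
python3 -m crank '[[[0,0,0.02,0,0,0,30],[0,0,0.02,0,0,0,30],[0,0,0,0,0,0,30],[0,0,0,0,0,0,30],[0,0,0,0,0,0,30],[0,0,0,0,0,0,30],[0,0,0,0,0,0,30],[0,0,0,0,0,0,30]]]' | grep force:
python3 -c "
from h import *
hook(584,-90.4,178)"
```

```text
force: [-8.4, -2.6, 1.1]
grip_force: 52.3
turn units [-0.02  0.   -0.  ]
shift if turned first [ 0.008 -0.016  0.082]
shift units [ 0.008 -0.015  0.082] tcp [591.1 -16.7 180.1] yaw 0.1253 F [-8.4  -2.56  1.08] grip 43.2 52.3 t 17.1
along 584.39 across -90.60 z 180.06 F along -8.66 across -1.49 z 1.08 M [-0.36  1.36 -0.28]
force: [-8.1, -2.4, 1.1]
grip_force: 52.3
turn units [-0.01  0.   -0.  ]
shift if turned first [ 0.008 -0.016  0.044]
shift units [ 0.008 -0.015  0.044] tcp [591.1 -16.7 179.1] yaw 0.1253 F [-8.13 -2.39  1.08] grip 43.3 52.3 t 17.9
along 584.39 across -90.61 z 179.09 F along -8.36 across -1.35 z 1.08 M [-0.43  1.32 -0.3 ]
```

```bash
python3 -m crank '[[[0,0,0.02,0,0,0,30],[0,0,0.02,0,0,0,30],[0,0,0,0,0,0,30],[0,0,0,0,0,0,30],[0,0,0,0,0,0,30],[0,0,0,0,0,0,30],[0,0,0,0,0,0,30],[0,0,0,0,0,0,30]]]' | grep force:
python3 -c "
from h import *
hook(584,-90.4,178)"
python3 -m crank '[[[0,0,0.02,0,0,0,30],[0,0,0,0,0,0,30],[0,0,0,0,0,0,30],[0,0,0,0,0,0,30],[0,0,0,0,0,0,30],[0,0,0,0,0,0,30],[0,0,0,0,0,0,30],[0,0,0,0,0,0,30]]]' | grep force:
python3 -c "
from h import *
hook(584,-90.4,178)"
```

```text
force: [-9.1, -2.8, 2.0]
grip_force: 52.3
turn units [-0.01  0.   -0.  ]
shift if turned first [ 0.008 -0.016  0.003]
shift units [ 0.008 -0.016  0.003] tcp [591.1 -16.7 178.1] yaw 0.1254 F [-9.14 -2.84  1.99] grip 43.4 52.3 t 18.7
along 584.40 across -90.59 z 178.08 F along -9.43 across -1.67 z 1.99 M [-0.38  1.31 -0.29]
force: [-9.9, -2.0, 3.3]
grip_force: 52.6
turn units [-0.01  0.   -0.  ]
shift if turned first [ 0.009 -0.017 -0.001]
shift units [ 0.009 -0.017 -0.001] tcp [591.2 -16.8 178. ] yaw 0.1254 F [-9.91 -2.02  3.3 ] grip 43.1 52.6 t 19.5
along 584.43 across -90.62 z 177.97 F along -10.09 across -0.77 z 3.30 M [-0.42  1.46 -0.27]
```

Contact came at z 178, exactly the seated height. Now I ease back onto the tips and release.

```bash
python3 -m crank '[[[0,-0.04,0,0,0,0,30],[0,-0.04,0,0,0,0,30],[0,-0.02,0,0,0,0,30],[0,0,0,0,0,0,30],[0,0,0,0,0,0,30],[0,0,0,0,0,0,30],[0,0,0,0,0,0,30],[0,0,0,0,0,0,30]]]' | grep force:
python3 -c "
from h import *
hook(584,-90.4,178)"
```

```text
force: [-6.8, -2.0, 1.3]
grip_force: 52.3
turn units [-0.  0. -0.]
shift if turned first [ 0.009  0.065 -0.001]
shift units [ 0.009  0.065 -0.001] tcp [589.1 -17.  178. ] yaw 0.1254 F [-6.78 -2.01  1.28] grip 43.3 52.3 t 20.3
along 582.38 across -90.63 z 177.98 F along -6.98 across -1.14 z 1.28 M [-0.28  1.06 -0.23]
```

```bash
python3 -m crank '[[[0,-0.02,0,0,0,0,30],[0,0,0,0,0,0,30],[0,0,0,0,0,0,44],[0,0,0,0,0,0,46],[0,0,0,0,0,0,50],[0,0,0,0,0,0,54],[0,0,0,0,0,0,58],[0,0,0,0,0,0,62]]]' 20
python3 -m crank '[[[0,0,0,0,0,0,64],[0,0,0,0,0,0,64],[0,0,0,0,0,0,64],[0,0,0,0,0,0,64],[0,0,0,0,0,0,64],[0,0,0,0,0,0,64],[0,0,0,0,0,0,64],[0,0,0,0,0,0,64]]]'
python3 - <<'E'
from h import *
hook(582,-90.4,178)
W=cam('wrist');print(proj(*W,[*(581.5*HX-90.4*HY),204]))
cv2.imwrite('pics/w4.png',cv2.convertScaleAbs(capture('wrist'),alpha=1.4))
E
```

```text
time_s: 21.1
eef_pos: [588.9, -16.8, 177.6]
ee_rot: [0.0, 0.661, 0.75, 0.0]
force: [-0.1, 0.4, 0.9]
grip_width: 0.726
grip_force: 0.0
time_s: 21.9
eef_pos: [588.8, -16.8, 177.5]
ee_rot: [-0.0, 0.661, 0.75, 0.0]
force: [0.2, -0.0, 0.7]
grip_width: 0.75
grip_force: 0.0
turn units [-0. -0.  0.]
shift if turned first [-0.    -0.002 -0.018]
shift units [-0.    -0.002 -0.018] tcp [588.8 -16.8 177.5] yaw 0.1256 F [ 0.19 -0.02  0.67] grip 64.1 0.0 t 21.9
along 582.05 across -90.39 z 177.54 F along 0.19 across -0.04 z 0.67 M [ 0.    0.02 -0.03]
(np.float64(288.98673983970804), np.float64(303.58464249645624))
```

View pics/w4.png

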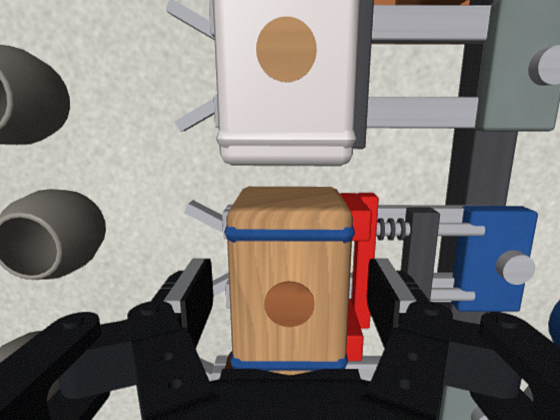

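The head sits behind the tips and against the yoke, with its disc at (290,303) against a predicted (289,304). The fingers are clear on both sides, so I withdraw straight up.

```bash
python3 -m crank '[[[0,0,-0.1,0,0,0,64],[0,0,-0.3,0,0,0,64],[0,0,-0.6,0,0,0,64],[0,0,-0.8,0,0,0,64],[0,0,-1,0,0,0,64],[0,0,-1,0,0,0,64],[0,0,-1,0,0,0,64],[0,0,-0.8,0,0,0,64]]]'
python3 -m crank '[[[0,0,-0.3,0,0,0,64],[0,0,0,0,0,0,64],[0,0,0,0,0,0,64],[0,0,0,0,0,0,64],[0,0,0,0,0,0,64],[0,0,0,0,0,0,64],[0,0,0,0,0,0,64],[0,0,0,0,0,0,64]]]' | grep force:
python3 - <<'E'
from h import *
W=cam('wrist');c=lambda al,ac,z:np.round(proj(*W,[*(al*HX+ac*HY),z]),1)
print('disc',c(581.5,-90.4,204)); w=cv2.convertScaleAbs(capture('wrist'),alpha=1.4)
S=cam('side');C=cam('scene')
a=capture('side')[130:240,235:375];b=capture('scene')[150:260,180:320]
r=lambda i:cv2.resize(i,(400,300),interpolation=cv2.INTER_CUBIC)
cv2.imwrite('pics/fin.png',np.vstack([np.hstack([r(a),r(b)]),np.hstack([r(w),r(w[60:270,150:430])])]))
E
```

```text
time_s: 22.75
eef_pos: [588.8, -16.8, 319.9]
ee_rot: [0.001, 0.661, 0.75, 0.0]
force: [-0.5, 0.2, 0.1]
grip_width: 0.748
grip_force: 0.0
force: [0.1, 0.2, 0.4]
grip_force: 0.0
disc [289.3 204. ]
```

View pics/fin.png

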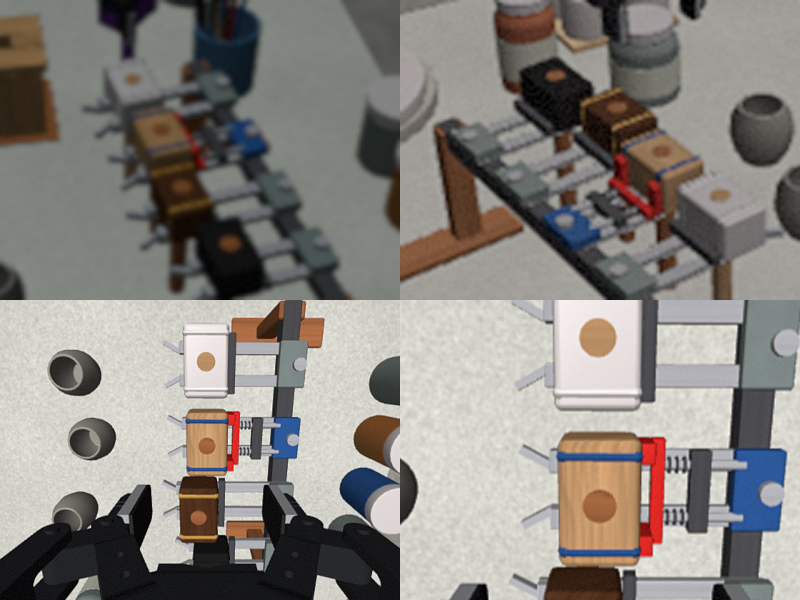

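The mallet hangs square and level with its neighbours. Its disc is at wrist pixel (290,203), against a prediction of (289,204) for a seated head at 204 mm, and the neighbours look undisturbed.

```bash
python3 -c "
from rig import *
print(finish_job())"
```

```text
the job is handed in; nothing more can be done
None
```

The blue-banded mallet hangs released on the free hook, sitting on the prongs behind the tips. The highest force I read on the tool was about 10 N, the neighbouring mallets looked undisturbed in the last pictures, and the job was handed in at about 24 s; no verdict was returned.

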